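Tip the reversible tube rack over onto the loading deck

TASK

Two reversible tube racks lie on the bench in front of the sample loading deck. Turn over the one that shows its many small holes: push it up against the front edge of the deck, tip its near side up by its T-handle and on over the edge, so that it ends lying flat on the deck with its few large holes facing up. Keep it low and roll it over the edge rather than carrying it through the air, and leave the other rack and the bottle where they are.

Things in the scene. Friction and masses are not known exactly. Their poses are not given: they have to be found in the camera images.
- rack: Rack to turn: loose blue block 64x94x26 mm (x,y,z), about 0.2 kg, mid-height flange (8 mm thick, 80x110 over all). T-handle on its near side at mid height: bar along y, 44 mm long, 16 mm thick, ball ends, 62 mm from the origin to -x; pinched at its ends the rack swings. Origin at block centre. z: out of the face of 40 small holes, up at start; below, 12 large. x: to the deck, gap 20-50 mm.
- deck: Fixed loading deck: flat aluminium plate 170 mm deep (x), 360 mm wide (y), 14 mm high, so its front edge is a 14 mm upright step. Behind the plate (deck x 85 to 165 mm) is a white housing 32 mm high. Origin on the bench under the plate's centre; x points away from the robot (front edge at x = -85 mm), y to the left along the front edge, z up.
- other_rack: A second blue rack of the same shape and size with the same handle, beside the first in front of the deck (centres about 180 mm apart), already lying with its 12 large holes up; leave it. Origin at its block's centre.
- bottle: White plastic bottle, 56 mm across and 130 mm high, standing near one end of the deck; leave it. Origin at the centre of its underside.
Things that resemble listed ones, but are neither listed nor needed, are in the scene too. What is shaped like the rack but brown or white is not meant.

How it is judged (in metres and radians):
At the end, for the whole second after the job is handed in: The rack lies at rest on the deck plate, turned over with its large holes up and flat within 10 degrees, its centre 27 mm (within 6 mm) above the bench, at least 15 mm behind the deck's front edge and within 160 mm of the deck's middle (angle between rack's own z axis and vertical above 2.967 rad and z of rack in the frame of deck between 0.021 and 0.033 m and x of rack in the frame of deck above -0.07 m and y of rack in the frame of deck between -0.16 and 0.16 m and linear speed of rack below 0.02 m/s); the robot touches nothing.
It fails at once if the rack is carried through the air (its centre more than 95 mm above the bench) (height (world z) of rack above 0.095 m).
It fails at once if the other rack is moved by more than 20 mm (distance of other_rack from where it was at the start of the episode above 0.02 m).
It fails at once if the bottle is moved by more than 20 mm (distance of bottle from where it was at the start of the episode above 0.02 m).
It also fails if it takes over 38 s, if anything falls off the work surface, if the arm or the gripper's body presses on something with over 40 N, if the wrist force passes 120 N, or if a joint passes its speed limit or range.

ROBOT

A 6-joint arm with a two-finger parallel gripper is mounted at the origin on the work surface. World frame = base frame: x ahead of the robot, y to its left, z up, the work surface at z = 0. Lengths are in mm, angles in degrees, forces in N, time in s.
With the tool pointing down it reaches from about 350 to 850 mm from the base axis. Payload 8.1 kg.
Tool frame: the origin (TCP) lies between the finger pads; the fingertips stand 14 mm ahead of it and the grasp point (between the pads) lies 5 mm behind it; z points along the fingers, x is the direction in which the jaws open and shut, and the axes are right-handed (so a half turn about z gives the same grasp; the last joint's range is limited). The gripper opens to 85 mm and grips with 20 to 120 N. Pads are 22 mm wide; open, the fingers measure 114 mm over their backs; the gripper's body (76 mm by 85 mm) begins 54 mm behind the grasp point. The pads swing forward as they close: fully open they stand 13 mm farther back than shut.
Start: joints at [70.222, 7.471, 85.268, -0, 87.261, -4.893], TCP at [154.11, 579.875, 218.292] pointing down, gripper open.
Joint ranges: [-169.43, 169.43], [-51.17, 129.36], [1.28, 143.12], [-76.62, 256.62], [0, 156.53], [-152.29, 152.29]. Speed limits (degrees/s): [136.94, 136.94, 159.86, 180, 180, 180].

INTERFACE

Orientations are given as [roll, pitch, yaw] about the fixed x, y, z axes, in that order (R = Rz(yaw) Ry(pitch) Rx(roll)).
In Python, from bench import r, vision, job gives the robot as it stands.
- The arm moves only by the tool send_rows, never from a script. Its arguments are lists of equal length, an entry for each row: "dp": the shift along the world's x, y, z in mm, a list of three; "rot": the turn, a rotation vector about the world's x, y, z in rad, a list of three. In form: {"dp": [[tx, ty, tz], ...], "rot": [[wx, wy, wz], ...]}. A call has 1 to 5 rows; each row is the pose to reach, as a shift and turn from the pose commanded when the call began; what a row does not reach only later rows make up. A row lasts 1/8 s, in which the tool goes at most 62.5 mm and 10.7 degrees, less where a joint would pass 70% of its speed; a pose out of reach is approached as far as the arm can. A call with a gripper value outside its range is refused whole. "jaw" is the finger opening in mm, from 0 to 85.4, set as the call begins (left out, the last holds). The fingers move at their own pace and stop on an object; "force" is the grip in N (left out, the last holds). Time passes only in rows, so rows that repeat a pose let the fingers close. It gives the time, the measured TCP pose, the force and the opening at its end, in the units of the state.
- r.sense(): the state, without advancing time (a new reading comes with each control period).
- vision.snapshot(name): name is "scene" or "side" or "wrist"; returns a dict with "pixels" (420x560x3 uint8, red, green, blue), "depth" (420x560 float32, mm along the optical axis (not along the pixel's ray), 0 where there is no reading), "intrinsics" (3x3 intrinsics, pixels), "world_from_camera" (4x4, takes a point from camera to world coordinates); the wrist camera has in their place "T_tool_cam" (4x4, takes a point from camera to tool coordinates, whose origin is the TCP and whose axes are the tool frame's). Camera axes: x right, y down, z forward; pixel columns grow to the right and rows downward; lengths in mm; the calibration is good to about 2 mm. A picture is of the moment at which its call begins: read the wrist's pose just before it.
- job.hand_in(): hands the job in, once; it reports no verdict.
The state is a dict: "time": time; "joint_pos": joint angles; "qd": joint speeds; "joint_efforts": joint torques, N m; "tool_pos": TCP position; "tcp_rot": TCP orientation; "ft_force": force on the tool from outside, world axes, zero at the start; "wrist_torque": the same for the moment, N m; "finger_gap": finger opening in mm.
Only numpy, scipy, OpenCV 4.12 (cv2) and the standard library are available. Lean on these libraries where they do the work, as an engineer would, in place of code of your own. Each camera call takes 0.05 s, during which the arm holds its last target.

## Working session

There is one attempt and no reset: what is moved stays moved. The work goes in short steps, Python scripts to look and compute and a tool call to move; the robot and the scene stay as the last step left them, time stands still between calls to the robot, and variables do not carry over. Pictures are saved under pics/ and viewed, and the job is handed in when it is done.

Besides the shell and the picture viewer there is one more tool, called after ">>>" as name(argument=value, ...) on one line, values as JSON. send_rows: Moves the arm, as the interface text tells. Its arguments: {"type":"object","properties":{"dp":{"type":"array"},"rot":{"type":"array"},"jaw":{"type":"number"},"force":{"type":"number"}},"required":["dp","rot"]}

```bash
ls; mkdir -p pics; python3 - <<'E'
from bench import r, vision
import cv2,numpy as np
s=r.sense();print({k:np.round(v,2).tolist() for k,v in s.items()})
for n in("scene","side","wrist"):
    d=vision.snapshot(n);cv2.imwrite(f"pics/{n}0.png",d["pixels"][:,:,::-1]);np.save(f"/tmp/{n}0.npy",d,allow_pickle=True)
    print(n,np.round(d["intrinsics"],1).tolist(),np.round(d.get("world_from_camera",d.get("T_tool_cam")),3).tolist())
E
```

```text
pics
{'time': 0.0, 'joint_pos': [70.22, 7.52, 85.33, 0.0, 87.26, -4.89], 'qd': [0.07, -0.05, 0.12, -0.01, 0.08, -0.0], 'joint_efforts': [0.0, -56.94, -50.06, -0.0, 0.01, 0.0], 'tool_pos': [153.89, 579.33, 217.21], 'tcp_rot': [-179.99, 0.11, 75.12], 'ft_force': [0.43, 0.71, -0.76], 'wrist_torque': [0.02, 0.01, 0.05], 'finger_gap': 85.5}
scene [[521.4, 0.0, 268.7], [0.0, 521.4, 208.7], [0.0, 0.0, 1.0]] [[-0.561, 0.706, -0.433, 1007.727], [0.827, 0.472, -0.304, 318.721], [-0.01, -0.528, -0.849, 1001.03], [0.0, 0.0, 0.0, 1.0]]
side [[390.2, 0.0, 283.9], [0.0, 390.2, 210.8], [0.0, 0.0, 1.0]] [[0.851, -0.285, 0.442, 87.926], [-0.525, -0.444, 0.726, -715.08], [-0.011, -0.85, -0.527, 573.122], [0.0, 0.0, 0.0, 1.0]]
wrist [[292.3, 0.0, 280.1], [0.0, 292.3, 206.5], [0.0, 0.0, 1.0]] [[1.0, 0.001, 0.001, 0.292], [-0.001, 0.951, 0.31, -80.404], [-0.001, -0.31, 0.951, -155.3], [0.0, 0.0, 0.0, 1.0]]
```

View pics/scene0.png

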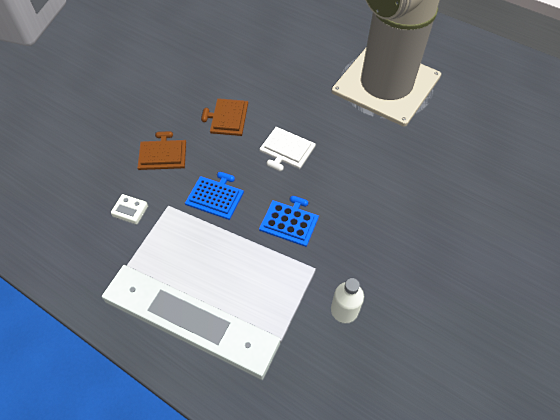

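View pics/side0.png

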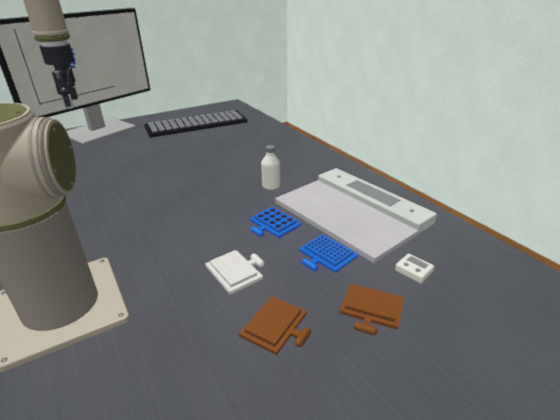

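View pics/wrist0.png

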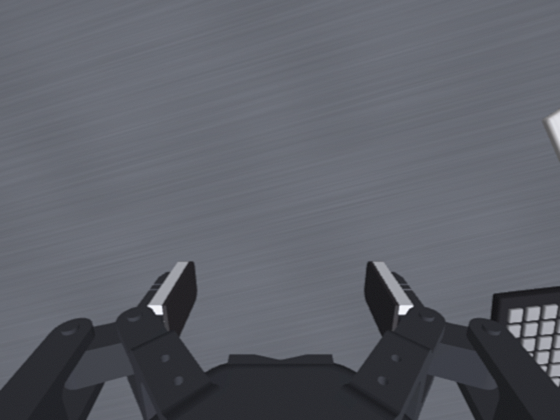

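The scene shows two blue racks. The one at (215,196), side view (328,252), has many small holes and is the target. The one at (289,221), side view (275,221), has 12 large holes and stays. The brown racks at (162,152) and (229,117) and the white one at (288,147) are distractors. The deck is at about (220,270) and the bottle at (347,300). Next I'll measure positions and confirm with a crop.

```bash
cat > h.py <<'E'
import numpy as np,cv2
def load(n): return np.load(n,allow_pickle=True).item()
def cloud(d,T=None):
    K=d["intrinsics"];T=d["world_from_camera"] if T is None else T
    v,u=np.mgrid[:420,:560];z=d["depth"]
    p=np.stack([(u-K[0,2])/K[0,0]*z,(v-K[1,2])/K[1,1]*z,z],-1)
    return p@T[:3,:3].T+T[:3,3]
def blue(d):
    h=cv2.cvtColor(d["pixels"],cv2.COLOR_RGB2HSV);return ((h[...,0]>100)&(h[...,0]<125)&(h[...,1]>150)&(h[...,2]>60)).astype(np.uint8)
E
python3 - <<'E'
from h import *
for n in("scene","side"):
    d=load(f"/tmp/{n}0.npy");P=cloud(d);m=blue(d)
    nn,l,st,c=cv2.connectedComponentsWithStats(cv2.morphologyEx(m,cv2.MORPH_CLOSE,np.ones((5,5))))
    for i in range(1,nn):
        if not 200<st[i,4]<5000: continue
        q=P[(l==i)&(d["depth"]>0)]
        print(n,st[i],c[i].round(),'z pct',np.percentile(q[:,2],[2,25,50,75,95]).round(1))
        rect=cv2.minAreaRect(q[q[:,2]>20][:,:2].astype(np.float32)); print(' top',[np.round(x,1) for x in rect], 'n',(q[:,2]>20).sum())
        rect=cv2.minAreaRect(q[:,:2].astype(np.float32)); print(' all',[np.round(x,1) for x in rect],np.round(cv2.boxPoints(rect)).tolist())
    # deck plate
    h=cv2.cvtColor(d["pixels"],cv2.COLOR_RGB2HSV)
    w=((h[...,1]<40)&(h[...,2]>150)&(P[...,2]>8)&(P[...,2]<20)&(d["depth"]>0)).astype(np.uint8)
    w=cv2.morphologyEx(w,cv2.MORPH_OPEN,np.ones((3,3)))
    nn,l,st,c=cv2.connectedComponentsWithStats(w);i=1+st[1:,4].argmax();q=P[l==i]
    rect=cv2.minAreaRect(q[:,:2].astype(np.float32));print(n,'deck',[np.round(x,1) for x in rect],np.round(cv2.boxPoints(rect)).tolist(),np.median(q[:,2]))
    y,x=((190,215) if n=="scene" else (250,305))
    cv2.imwrite(f"pics/crop_{n}.png",cv2.resize(d["pixels"][150:290,150:370,::-1] if n=="scene" else d["pixels"][170:290,220:440,::-1],None,fx=3.5,fy=3.5,interpolation=cv2.INTER_CUBIC))
E
```

```text
scene [ 185  172   59   48 1728] [215. 195.] z pct [-0.1 16.1 22.8 24.8 27. ]
 top [array([ 534.7, -159.1]), array([102.9,  97.4]), np.float64(16.5)] n 1054
 all [array([ 529.6, -160. ]), array([119.5, 111.8]), np.float64(12.0)] [[460.0, -118.0], [483.0, -227.0], [600.0, -202.0], [576.0, -93.0]]
scene [ 259  196   60   51 1841] [290. 221.] z pct [-0.6 15.9 22.6 24.9 27. ]
 top [array([494.5,  20.4]), array([100.1, 101.3]), np.float64(7.9)] n 1112
 all [array([495.1,  17.9]), array([112.6, 110.8]), np.float64(12.3)] [[428.0, 60.0], [452.0, -48.0], [562.0, -24.0], [538.0, 84.0]]
scene deck [array([678.5, -40.1]), array([168.2, 362.6]), np.float64(8.3)] [[569.0, 127.0], [622.0, -232.0], [788.0, -207.0], [735.0, 151.0]] 12.607588407533342
side [250 207  51  31 974] [273. 223.] z pct [ 2.9 18.8 26.3 28.1 29.4]
 top [array([491.2,  14.1]), array([101.9, 104.2]), np.float64(13.0)] n 652
 all [array([491.8,  18. ]), array([108.8, 112.2]), np.float64(14.0)] [[425.0, 59.0], [452.0, -50.0], [558.0, -23.0], [531.0, 85.0]]
side [ 299  235   59   37 1321] [326. 254.] z pct [ 9.6 18.6 26.3 27.8 28.9]
 top [array([ 528. , -156.9]), array([101.7,  97.4]), np.float64(11.8)] n 866
 all [array([ 530.9, -158. ]), array([111.1, 110.7]), np.float64(13.0)] [[464.0, -117.0], [489.0, -224.0], [597.0, -200.0], [573.0, -92.0]]
side deck [array([680.1, -37.6]), array([176.1, 361.6]), np.float64(8.2)] [[567.0, 129.0], [619.0, -229.0], [793.0, -204.0], [742.0, 154.0]] 15.725848874186397
```

View pics/crop_scene.png

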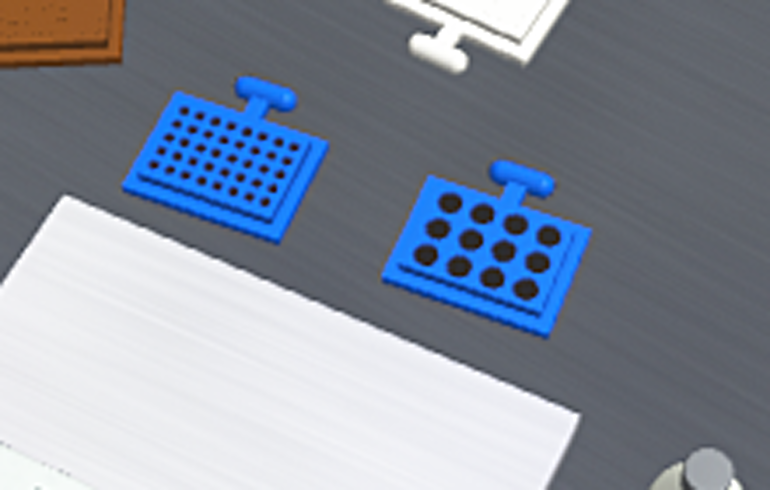

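View pics/crop_side.png

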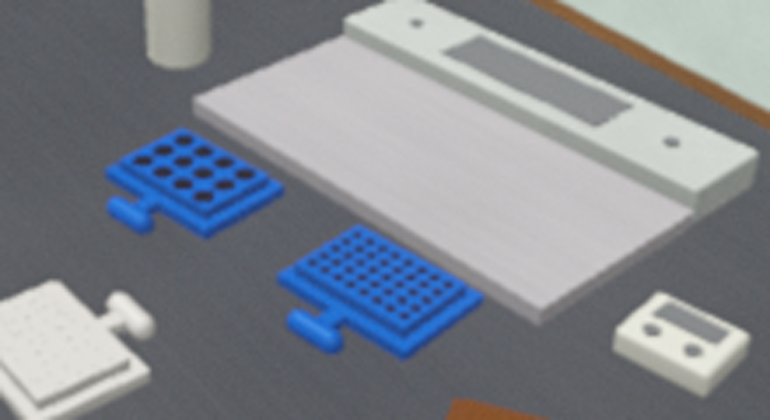

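The crops confirm it: the rack at scene (215,196) has the 40 small holes, and its neighbour has 12 large ones. Measured tops are about 26 mm high, the flange is about 110 mm, and the plate is about 14 mm high with yaw about 8.2°, all as described. Now I'll move above the target rack.

>>> send_rows(dp=[[50,-35,0],[100,-70,0],[150,-105,0],[190,-150,0],[230,-195,0]], rot=[[0,0,-0.18],[0,0,-0.36],[0,0,-0.54],[0,0,-0.72],[0,0,-0.9]])

```text
time: 0.78
tool_pos: [385.1, 383.2, 217.9]
tcp_rot: [180.0, 0.0, 23.2]
ft_force: [0.9, 0.7, -0.1]
finger_gap: 85.8
```

>>> send_rows(dp=[[20,-55,0],[40,-110,0],[60,-165,-10],[70,-220,-20],[80,-280,-30]], rot=[[0,0,-0.18],[0,0,-0.36],[0,0,-0.54],[0,0,-0.72],[0,0,-0.9]])

```text
time: 1.4
tool_pos: [464.1, 103.2, 187.8]
tcp_rot: [-180.0, -0.0, -28.3]
ft_force: [1.9, 0.1, 0.2]
finger_gap: 85.3
```

>>> send_rows(dp=[[0,-55,0],[0,-110,0],[-5,-165,0],[-5,-220,0],[-5,-270,-10]], rot=[[0,0,-0.18],[0,0,-0.36],[0,0,-0.54],[0,0,-0.72],[0,0,-0.9]])

```text
time: 2.02
tool_pos: [459.3, -167.3, 179.0]
tcp_rot: [-179.9, -0.1, -80.0]
ft_force: [0.7, 0.9, -0.4]
finger_gap: 85.2
```

```bash
cat >> h.py <<'E'
from scipy.spatial.transform import Rotation as Ro
def wristT(s,d):
    T=np.eye(4);T[:3,:3]=Ro.from_euler('xyz',s["tcp_rot"],degrees=True).as_matrix();T[:3,3]=s["tool_pos"];return T@d["T_tool_cam"]
E
python3 - <<'E'
from h import *
from bench import r,vision
s=r.sense();d=vision.snapshot("wrist");cv2.imwrite("pics/w1.png",d["pixels"][:,:,::-1])
T=wristT(s,d);P=cloud(d,T);m=blue(d);np.save("/tmp/w1.npy",dict(d=d,T=T),allow_pickle=True)
nn,l,st,c=cv2.connectedComponentsWithStats(cv2.morphologyEx(m,cv2.MORPH_CLOSE,np.ones((9,9))))
for i in range(1,nn):
    if st[i,4]<300: continue
    q=P[(l==i)&(d["depth"]>0)]
    print(st[i],np.percentile(q[:,2],[2,25,50,75,98]).round(1))
    for nm,z0,z1 in(("top",22,30),("fl",14,20)):
        a=q[(q[:,2]>z0)&(q[:,2]<z1)][:,:2].astype(np.float32)
        if len(a)>50: R=cv2.minAreaRect(a);print(nm,[np.round(x,1) for x in R],np.round(cv2.boxPoints(R),1).tolist())
E
```

```text
[ 226   57  112  113 9668] [15.3 17.5 25.2 26.  27.2]
top [array([ 531.6, -157.7]), array([94.6, 94.2]), np.float64(12.3)] [[475.3999938964844, -121.80000305175781], [495.5, -213.8000030517578], [587.9000244140625, -193.60000610351562], [567.7999877929688, -101.5]]
fl [array([ 532.2, -157.5]), array([109.4, 110.3]), np.float64(12.4)] [[466.8999938964844, -115.5], [490.70001220703125, -223.10000610351562], [597.5, -199.60000610351562], [573.7999877929688, -91.9000015258789]]
[  44   64  125  112 7561] [13.7 17.1 25.  26.  27.2]
top [array([493. ,  19.1]), array([95.8, 95.7]), np.float64(12.2)] [[436.1000061035156, 55.70000076293945], [456.29998779296875, -37.79999923706055], [549.9000244140625, -17.5], [529.7000122070312, 76.0]]
fl [array([494.1,  19.7]), array([109.8, 112.2]), np.float64(11.9)] [[428.79998779296875, 63.20000076293945], [452.0, -46.5], [559.4000244140625, -23.899999618530273], [536.2999877929688, 85.9000015258789]]
```

View pics/w1.png

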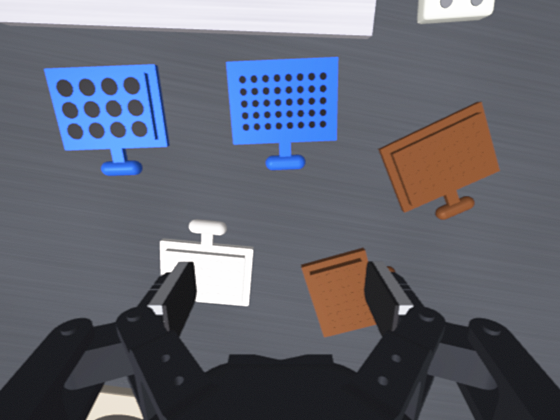

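The wrist view shows the target at (283,100) with its bar at (286,162), and the other rack at (107,105). The white rack at (205,265) and the brown ones at (445,155) and (345,290) are clutter. I'll check the bar centre and clearance.

```bash
python3 - <<'E'
from h import *
D=load("/tmp/w1.npy");d,T=D["d"],D["T"];P=cloud(d,T);m=blue(d)
a=np.radians(12.4);X=np.array([np.cos(a),np.sin(a)]);Y=np.array([-X[1],X[0]])
b=(m>0);b[:152]=0;b[:,:260]=0;b[:,315:]=0;b[172:]=0
q=P[b];print('bar z',np.percentile(q[:,2],[5,50,95]).round(1));R=cv2.minAreaRect(q[:,:2].astype(np.float32));print(R, 'stem/bar')
u=(q[:,:2]-[546.9,-154.3]);print('along x',np.percentile(u@X,[0,2,50,98,100]).round(1),'y',np.percentile(u@Y,[0,2,50,98,100]).round(1))
# obstacles near bar
o=(P[...,2]>6)&(P[...,2]<60)&(m==0);o[320:]=0
q=P[o][:,:2]-[486.3,-167.6];k=(abs(q@X)<60)&(abs(q@Y)<90);print(k.sum());
q=q[k];print(np.c_[q@X,q@Y][::max(1,len(q)//25)].round())
# deck front edge from this view: plate points
h=cv2.cvtColor(d["pixels"],cv2.COLOR_RGB2HSV)
w=(h[...,1]<40)&(h[...,2]>150)&(abs(P[...,2]-14)<4);w[45:]=0;w[:,372:]=0
pts=np.array([P[np.where(w[:,c])[0].max(),c] for c in range(5,365,5) if w[:,c].any()])
f=cv2.fitLine(pts[:,:2].astype(np.float32),cv2.DIST_HUBER,0,.01,.01).ravel();print('edge',f,np.degrees(np.arctan2(-f[0],f[1])),np.median(pts[:,2]))
n=np.array([f[1],-f[0]])*np.sign(f[1]);print('centre to edge',(f[2:]-[546.9,-154.3])@n)
E
```

```text
bar z [15.5 19.  21.1]
((487.8619689941406, -166.62710571289062), (19.19571876525879, 42.0186767578125), 15.237539291381836) stem/bar
along x [-70.9 -69.3 -60.8 -51.8 -50.8] y [-20.4 -19.    0.6  20.   21.4]
476
[[ 60. -38.]
 [ 60.   4.]
 [ 59.  40.]
 [ 52. -17.]
 [ 52.   6.]
 [ 50. -36.]
 [ 51.   8.]
 [ 50. -29.]
 [ 51.  18.]
 [ 49. -26.]
 [ 50.  26.]
 [ 48. -18.]
 [ 49.  15.]
 [ 48.  40.]
 [ 41.  -5.]
 [ 42.  30.]
 [ 40. -16.]
 [ 41.  38.]
 [ 39.  -4.]
 [ 38. -39.]
 [ 39.  15.]
 [ 37. -28.]
 [ 38.  18.]
 [ 38.  39.]
 [ 37.  28.]
 [ -8.  -6.]]
edge [ 1.4242189e-01 -9.8980606e-01  5.9979553e+02 -7.5788506e+01] -171.81198 12.415575224342433
centre to edge 63.538073271549
```

The bar centre is (486,−167), rack yaw 12.4°, edge yaw 8.2° and gap about 23 mm, and the area round the bar is clear. I'll descend with the jaws along the bar.

>>> send_rows(dp=[[14,0,-40],[27,0,-80],[27,0,-110],[27,0,-130],[27,0,-130]], rot=[[0,0,0.042],[0,0,0.042],[0,0,0.042],[0,0,0.042],[0,0,0.042]])

```text
time: 2.7
tool_pos: [484.2, -164.2, 46.1]
tcp_rot: [179.8, 0.2, -77.2]
ft_force: [-0.8, 0.9, -0.0]
finger_gap: 85.6
```

>>> send_rows(dp=[[0,0,-10],[0,0,-20],[0,0,-27],[0,0,-32],[0,0,-32]], rot=[[0,0,0],[0,0,0],[0,0,0],[0,0,0],[0,0,0]], jaw=60, force=20)

```text
time: 3.32
tool_pos: [485.8, -165.0, 15.9]
tcp_rot: [180.0, 0.0, -77.2]
ft_force: [0.2, 0.5, -0.9]
finger_gap: 59.7
```

>>> send_rows(dp=[[0,-2,0],[0,-2,0],[0,-2,0],[0,-2,0],[0,-2,0]], rot=[[0,0,0],[0,0,0],[0,0,0],[0,0,0],[0,0,0]], jaw=30, force=25)

```text
time: 3.95
tool_pos: [486.1, -167.1, 16.3]
tcp_rot: [-180.0, -0.0, -77.2]
ft_force: [-0.6, 0.6, -0.3]
finger_gap: 30.1
```

```bash
python3 - <<'E'
from h import *
from bench import r,vision
s=r.sense();print(np.round(s["tool_pos"],1),s["finger_gap"],np.round(s["ft_force"],1))
d=vision.snapshot("wrist");cv2.imwrite("pics/w2.png",d["pixels"][:,:,::-1])
d=vision.snapshot("side");cv2.imwrite("pics/s2.png",cv2.resize(d["pixels"][150:300,220:440,::-1],None,fx=3.5,fy=3.5))
E
```

```text
[ 486.1 -167.1   16.3] 30.12409318042186 [-0.6  0.6 -0.3]
```

View pics/w2.png

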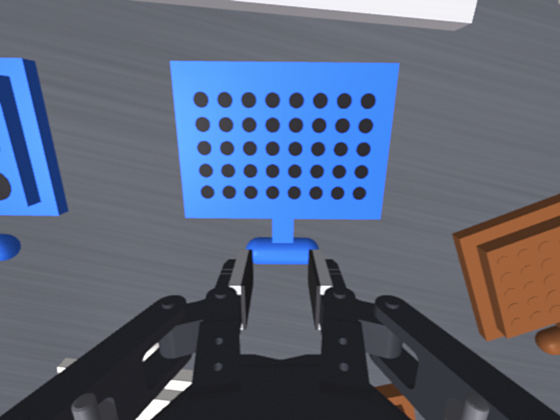

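View pics/s2.png

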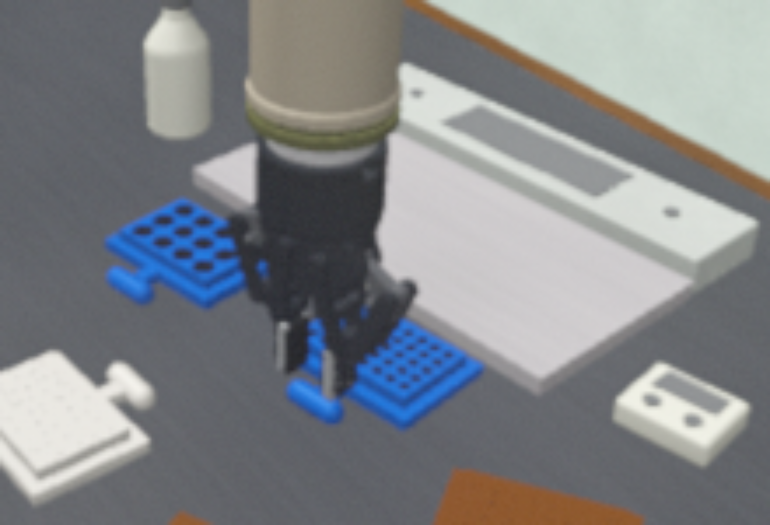

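```bash
python3 - <<'E'
from h import *
from bench import r,vision
s=r.sense();d=vision.snapshot("wrist");P=cloud(d,d["T_tool_cam"])
np.set_printoptions(suppress=True)
for v in(230,238,245,250,256,262,268,275,285,300,320):
    print(v,[P[v,u].round(0).tolist() for u in(228,236,243,248,255,283,300,311,316,322,328)])
cv2.imwrite("pics/w2c.png",cv2.resize(d["pixels"][210:350,180:380,::-1],None,fx=4,fy=4,interpolation=cv2.INTER_CUBIC))
E
```

```text
230 [[-34.0, -7.0, 17.0], [-29.0, -8.0, 16.0], [-24.0, -7.0, 17.0], [-21.0, -7.0, 16.0], [-17.0, -7.0, 16.0], [1.0, -14.0, -0.0], [12.0, -7.0, 17.0], [19.0, -7.0, 17.0], [22.0, -7.0, 17.0], [26.0, -7.0, 16.0], [30.0, -7.0, 17.0]]
238 [[-34.0, -1.0, 17.0], [-29.0, -2.0, 16.0], [-25.0, -2.0, 16.0], [-21.0, -2.0, 16.0], [-16.0, -7.0, 5.0], [1.0, -9.0, 1.0], [11.0, -8.0, 3.0], [19.0, -2.0, 16.0], [22.0, -2.0, 17.0], [26.0, -2.0, 17.0], [30.0, -2.0, 17.0]]
245 [[-35.0, 4.0, 18.0], [-29.0, 4.0, 17.0], [-25.0, 3.0, 16.0], [-20.0, -4.0, 2.0], [-15.0, -5.0, -1.0], [1.0, -5.0, -1.0], [11.0, -5.0, -1.0], [17.0, -5.0, -2.0], [20.0, -4.0, 2.0], [26.0, 3.0, 17.0], [30.0, 3.0, 17.0]]
250 [[-35.0, 7.0, 17.0], [-29.0, 7.0, 17.0], [-20.0, -10.0, -17.0], [-17.0, -11.0, -19.0], [-15.0, -3.0, -3.0], [1.0, -3.0, -4.0], [11.0, -3.0, -3.0], [15.0, -10.0, -18.0], [18.0, -11.0, -18.0], [21.0, -10.0, -18.0], [30.0, 7.0, 17.0]]
256 [[-35.0, 12.0, 17.0], [-30.0, 11.0, 16.0], [-19.0, -10.0, -25.0], [-17.0, -11.0, -25.0], [-15.0, 0.0, -4.0], [1.0, -0.0, -5.0], [11.0, 0.0, -4.0], [15.0, -11.0, -25.0], [17.0, -10.0,
[... 786 characters left out ...]
 -6.0, -44.0], [-19.0, -10.0, -49.0], [-16.0, -11.0, -51.0], [-16.0, -2.0, -38.0], [-18.0, 33.0, 17.0], [1.0, 33.0, 16.0], [13.0, 33.0, 17.0], [15.0, 3.0, -30.0], [15.0, -9.0, -48.0], [17.0, -11.0, -50.0], [19.0, -10.0, -49.0]]
300 [[-20.0, -11.0, -62.0], [-17.0, -11.0, -61.0], [-16.0, -3.0, -50.0], [-16.0, 4.0, -40.0], [-18.0, 45.0, 16.0], [1.0, 45.0, 16.0], [13.0, 45.0, 16.0], [14.0, 9.0, -33.0], [15.0, -2.0, -49.0], [16.0, -6.0, -55.0], [17.0, -11.0, -62.0]]
320 [[-17.0, -16.0, -79.0], [-15.0, -16.0, -78.0], [-17.0, 6.0, -51.0], [-23.0, 61.0, 16.0], [-18.0, 61.0, 16.0], [1.0, 62.0, 17.0], [13.0, 61.0, 16.0], [21.0, 61.0, 16.0], [15.0, 7.0, -50.0], [16.0, 1.0, -58.0], [14.0, -16.0, -79.0]]
```

View pics/w2c.png

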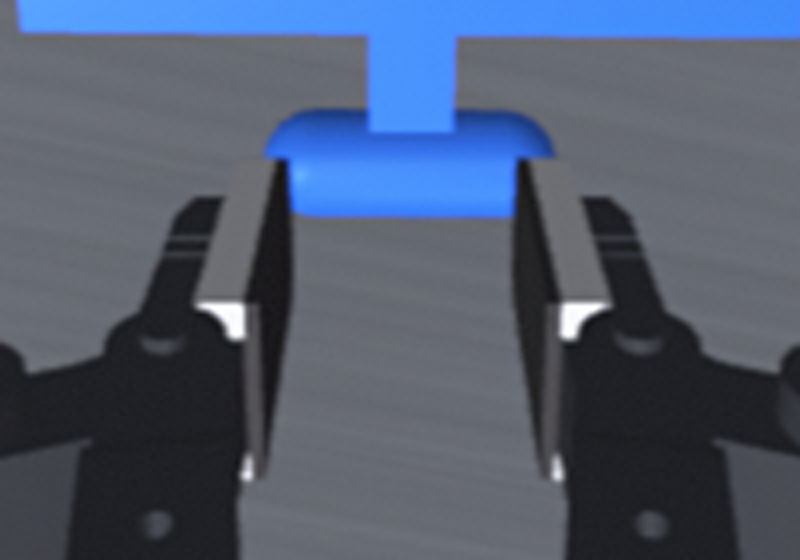

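The jaws closed to 30 mm without touching the bar. The wrist depth shows why: the fingertips lie at tool z ≈ −16, about 32 mm above the bench and over the 21 mm high bar, not 14 mm ahead of the TCP as stated. I'll trust the measurement: reopen, lower in steps, and watch the force.

>>> send_rows(dp=[[0,0,0],[0,0,0],[0,0,-5],[0,0,-10],[0,0,-15]], rot=[[0,0,0],[0,0,0],[0,0,0],[0,0,0],[0,0,0]], jaw=60)

```text
time: 4.72
tool_pos: [485.9, -167.0, 0.7]
tcp_rot: [180.0, 0.0, -77.2]
ft_force: [-0.2, -0.2, 0.3]
finger_gap: 59.9
```

```bash
cat > tip.py <<'E'
from h import *
from bench import r,vision
import sys
s=r.sense();print(np.round(s["tool_pos"],1),np.round(s["tcp_rot"],1),s["finger_gap"],np.round(s["ft_force"],1),s["time"])
d=vision.snapshot("wrist");P=cloud(d,d["T_tool_cam"])
cv2.imwrite(f"pics/{sys.argv[1]}.png",cv2.resize(d["pixels"][150:350,130:430,::-1],None,fx=2.6,fy=2.6,interpolation=cv2.INTER_CUBIC))
g=s["finger_gap"]/2
k=(abs(abs(P[...,0])-g-5)<6)&(abs(P[...,1])<14)&(P[...,2]<60)&(d["depth"]>0)&(blue(d)==0)
z=P[k];print('finger z hist',np.histogram(z[:,2],bins=np.arange(-40,30,3)))
E
python3 tip.py w3
```

```text
[ 485.9 -167.     0.7] [180.    0.  -77.2] 59.94153316781354 [-0.2 -0.2  0.3] 4.725
finger z hist (array([ 265,  251,  246,  227,  204,  183,   93,   25,    0,    0,    0,
          0,    0, 1222,   79,    0,    0,    0,    0,    0,    0,    0,
          0]), array([-40, -37, -34, -31, -28, -25, -22, -19, -16, -13, -10,  -7,  -4,
        -1,   2,   5,   8,  11,  14,  17,  20,  23,  26,  29]))
```

View pics/w3.png

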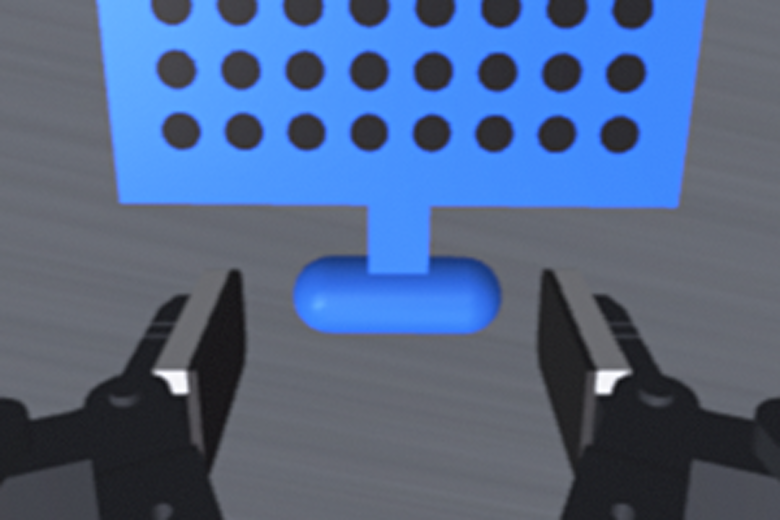

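Confirmed: the TCP reads z = 0.7 with no contact, and the tips are about 18 mm behind it. I'll lower 14 mm more and close.

>>> send_rows(dp=[[0,0,-5],[0,0,-10],[0,0,-14],[0,0,-14],[0,0,-14]], rot=[[0,0,0],[0,0,0],[0,0,0],[0,0,0],[0,0,0]])

```text
time: 5.4
tool_pos: [486.2, -167.2, -12.6]
tcp_rot: [-180.0, -0.0, -77.2]
ft_force: [-0.4, 0.5, 0.1]
finger_gap: 60.0
```

>>> send_rows(dp=[[0,0,0],[0,0,0],[0,0,0],[0,0,0],[0,0,0]], rot=[[0,0,0],[0,0,0],[0,0,0],[0,0,0],[0,0,0]], jaw=35, force=30)

```text
time: 6.02
tool_pos: [486.2, -167.2, -12.6]
tcp_rot: [-180.0, -0.0, -77.2]
ft_force: [-1.3, -0.9, 1.8]
finger_gap: 41.3
```

```bash
python3 tip.py w4
```

```text
[ 486.2 -167.2  -12.6] [-180.    -0.   -77.2] 41.33371241859017 [-1.3 -0.9  1.8] 6.025
finger z hist (array([239, 215, 197, 180, 147, 134, 106,  35,  62, 555,   1,   0,   0,
         0,   0,   0,   0,   0,   0,   0,   0,   0,   0]), array([-40, -37, -34, -31, -28, -25, -22, -19, -16, -13, -10,  -7,  -4,
        -1,   2,   5,   8,  11,  14,  17,  20,  23,  26,  29]))
```

View pics/w4.png

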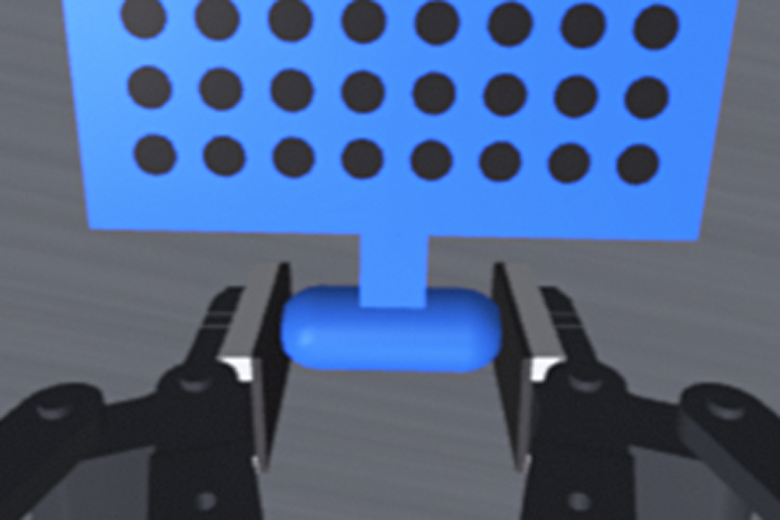

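Gripped: the jaws stopped at 41 mm on the bar ends. Now I'll square up with the deck edge and push forward about 22 mm.

>>> send_rows(dp=[[4,0.6,0],[8,1.1,0],[12,1.7,0],[16,2.3,0],[20,2.8,0]], rot=[[0,0,-0.02],[0,0,-0.04],[0,0,-0.06],[0,0,-0.075],[0,0,-0.075]])

```text
time: 6.7
tool_pos: [506.5, -164.3, -12.7]
tcp_rot: [-180.0, -0.0, -81.5]
ft_force: [-3.7, -0.1, 3.9]
finger_gap: 41.5
```

>>> send_rows(dp=[[1,0.1,0],[2,0.3,0],[2,0.3,0],[3,0.4,0],[3,0.4,0]], rot=[[0,0,0],[0,0,0],[0,0,0],[0,0,0],[0,0,0]])

```text
time: 7.32
tool_pos: [509.1, -163.9, -12.7]
tcp_rot: [180.0, 0.0, -81.5]
ft_force: [-4.0, -0.6, 3.8]
finger_gap: 41.3
```

```bash
python3 - <<'E'
from h import *
from bench import r,vision
s=r.sense();print(np.round(s["tool_pos"],1),np.round(s["tcp_rot"],1),s["finger_gap"],np.round(s["ft_force"],1),s["time"])
d=vision.snapshot("wrist");cv2.imwrite("pics/w5.png",d["pixels"][:,:,::-1])
E
```

```text
[ 509.1 -163.9  -12.7] [180.    0.  -81.5] 41.3129168602715 [-4.  -0.6  3.8] 7.325
```

View pics/w5.png

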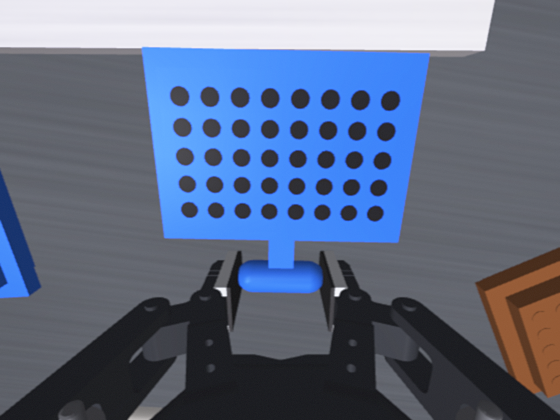

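The rack's flange at rows 48–55 lies along the deck's front edge and parallel to it. I'll push slightly more to feel the contact.

>>> send_rows(dp=[[1,0.1,0],[1,0.1,0],[1,0.1,0]], rot=[[0,0,0],[0,0,0],[0,0,0]])

```text
time: 7.75
tool_pos: [509.5, -163.9, -12.8]
tcp_rot: [179.9, 0.0, -81.5]
ft_force: [-7.3, -0.1, 6.0]
finger_gap: 41.4
```

>>> send_rows(dp=[[1,0.1,0],[1,0.1,0],[1,0.1,0]], rot=[[0,0,0],[0,0,0],[0,0,0]])

```text
time: 8.12
tool_pos: [509.5, -163.9, -12.9]
tcp_rot: [179.8, 0.0, -81.5]
ft_force: [-12.0, -1.5, 10.1]
finger_gap: 41.4
```

Contact is firm: the force rose to 12 N with x held at 509.5. Now I'll tip the near side up along the arc.

>>> send_rows(dp=[[-2,-0.3,8.5],[-1.5,-0.2,16.5],[0.2,0,24.5],[2.6,0.4,32],[2.6,0.4,32]], rot=[[0,0,0],[0,0,0],[0,0,0],[0,0,0],[0,0,0]])

```text
time: 8.75
tool_pos: [514.8, -163.6, 20.4]
tcp_rot: [-179.9, -0.1, -81.5]
ft_force: [-0.3, -0.3, -2.6]
finger_gap: 41.2
```

```bash
cat > look.py <<'E'
from h import *
from bench import r,vision
import sys
s=r.sense();print(np.round(s["tool_pos"],1),np.round(s["tcp_rot"],1),s["finger_gap"],np.round(s["ft_force"],1),s["time"])
a=vision.snapshot("scene")["pixels"][120:340,100:380,::-1];b=vision.snapshot("side")["pixels"][120:300,230:450,::-1]
a=cv2.resize(a,(400,314),interpolation=cv2.INTER_CUBIC);b=cv2.resize(b,(384,314),interpolation=cv2.INTER_CUBIC)
cv2.imwrite(f"pics/{sys.argv[1]}.png",np.hstack([a,b]))
E
python3 look.py a1
```

```text
[ 514.8 -163.6   20.4] [-1.799e+02 -1.000e-01 -8.150e+01] 41.24367240602516 [-0.3 -0.3 -2.6] 8.75
```

View pics/a1.png

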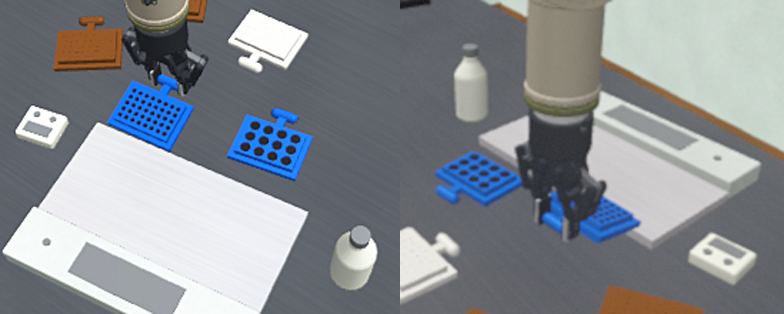

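```bash
cat > tilt.py <<'E'
from h import *
from bench import r,vision
s=r.sense();d=vision.snapshot("wrist");P=cloud(d,wristT(s,d));m=blue(d)
m=cv2.morphologyEx(m,cv2.MORPH_CLOSE,np.ones((5,5)));nn,l,st,c=cv2.connectedComponentsWithStats(m)
h=lambda i:abs(c[i][0]-280)
i=min([i for i in range(1,nn) if st[i,4]>400],key=h)
q=P[(l==i)&(d["depth"]>0)]
n0=np.array([.9898,.1424]);E=np.array([599.8,-75.8])
X=(q[:,:2]-E)@n0
print('tool',np.round(s["tool_pos"],1),'F',np.round(s["ft_force"],1),'gap',round(s["finger_gap"],1),'t',s["time"])
print('rack X range vs edge',np.percentile(X,[1,50,99]).round(1),'z',np.percentile(q[:,2],[1,50,99]).round(1))
for k in range(-110,130,10):
    w=(X>=k)&(X<k+10)
    if w.sum()>30: print((k+5,round(float(np.percentile(q[w,2],95)),1)),end=' ')
import sys
if len(sys.argv)>1: cv2.imwrite(f"pics/{sys.argv[1]}.png",d["pixels"][:,:,::-1])
E
python3 tilt.py
```

```text
tool [ 513.7 -163.3   19.3] F [ 0.5 -0.6 -1.5] gap 41.7 t 8.85
rack X range vs edge [-100.1  -37.7    1.9] z [30.1 44.7 52.1]
(-105, 52.0) (-95, 52.3) (-85, 47.1) (-75, 44.9) (-65, 52.1) (-55, 50.9) (-45, 49.3) (-35, 47.7) (-25, 45.9) (-15, 44.2) (-5, 42.4) (5, 32.0)
```

The bar is up, but the rack tilts only about 9°. Its front is about 16 mm off the bench, held by friction in the pinch. I'll drop the grip to the 20 N minimum and let it swing.

>>> send_rows(dp=[[0,0,0],[0,0,0],[0,0,0]], rot=[[0,0,0],[0,0,0],[0,0,0]], force=20)

```text
time: 9.28
tool_pos: [513.6, -163.3, 19.1]
tcp_rot: [180.0, 0.0, -81.5]
ft_force: [0.5, -0.1, -1.5]
finger_gap: 41.3
```

```bash
python3 tilt.py w6
```

```text
tool [ 513.6 -163.3   19.1] F [ 0.5 -0.1 -1.5] gap 41.3 t 9.275
rack X range vs edge [-100.   -37.6    1.9] z [30.5 44.8 52.1]
(-105, 51.9) (-95, 52.2) (-85, 46.9) (-75, 44.9) (-65, 52.2) (-55, 51.0) (-45, 49.4) (-35, 47.8) (-25, 46.1) (-15, 44.5) (-5, 42.7) (5, 32.4)
```

View pics/w6.png

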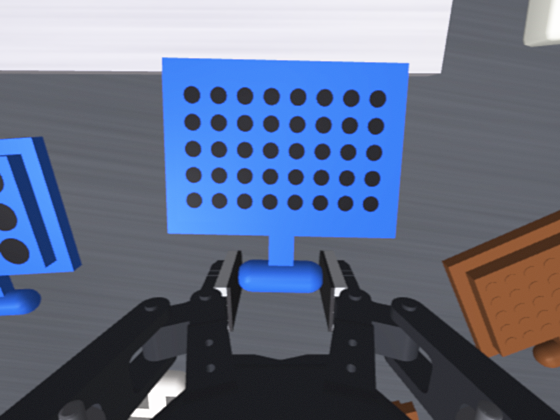

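Friction still holds the rack level in the pinch. I'll ease the jaw target up to the measured gap to lighten the grip and see whether it swings. It's low, so even a slip would be harmless.

>>> send_rows(dp=[[0,0,0],[0,0,0],[0,0,0]], rot=[[0,0,0],[0,0,0],[0,0,0]], jaw=41)

```text
time: 9.7
tool_pos: [513.7, -163.3, 19.3]
tcp_rot: [180.0, 0.0, -81.5]
ft_force: [-0.3, 0.3, -2.0]
finger_gap: 41.7
```

```bash
python3 tilt.py
```

```text
tool [ 513.7 -163.3   19.3] F [-0.3  0.3 -2. ] gap 41.7 t 9.7
rack X range vs edge [-100.   -37.5    1.9] z [30.6 45.  52.3]
(-105, 52.0) (-95, 52.3) (-85, 47.1) (-75, 45.0) (-65, 52.4) (-55, 51.1) (-45, 49.5) (-35, 47.9) (-25, 46.3) (-15, 44.6) (-5, 42.9) (5, 32.5)
```

Friction persists, so I'll drive the swing by contact instead. First I'll pitch the tool 20° about the bar so the front drops low in front of the step, then push forward and up against the edge to make it turn in the pinch.

>>> send_rows(dp=[[-8,-1.1,4],[-13,-1.9,8],[-14,-2,12],[-12,-1.7,15.5],[-12,-1.7,15.5]], rot=[[0,0,0],[-0.017,0.12,0],[-0.035,0.242,0],[-0.05,0.346,0],[-0.05,0.346,0]], jaw=35)

```text
time: 10.38
tool_pos: [502.2, -164.7, 34.0]
tcp_rot: [159.9, 0.1, -81.4]
ft_force: [0.3, 0.5, -1.1]
finger_gap: 41.4
```

```bash
python3 tilt.py w7
```

```text
tool [ 502.2 -164.7   34. ] F [ 0.3  0.5 -1.1] gap 41.4 t 10.375
rack X range vs edge [-100.9  -43.3  -11.3] z [10.8 37.8 64.6]
(-105, 65.4) (-95, 64.6) (-85, 54.8) (-75, 49.8) (-65, 53.7) (-55, 48.4) (-45, 42.9) (-35, 37.4) (-25, 31.8) (-15, 26.1)
```

View pics/w7.png

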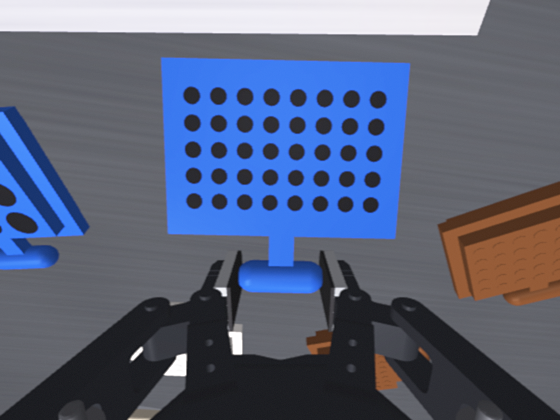

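The tilt is now 29° as planned and the front is 10 mm from the edge. Next is forward and up against the step.

>>> send_rows(dp=[[5,0.7,0],[10.5,1.5,0.5],[15.5,2.2,6.5],[20.5,2.9,12],[20.5,2.9,12]], rot=[[0,0,0],[0,0,0],[0,0,0],[0,0,0],[0,0,0]])

```text
time: 11.05
tool_pos: [523.2, -162.3, 47.7]
tcp_rot: [160.1, 0.1, -81.5]
ft_force: [0.0, -0.6, -1.7]
finger_gap: 41.4
```

```bash
python3 tilt.py w8
```

```text
tool [ 523.2 -162.3   47.7] F [ 0.  -0.6 -1.7] gap 41.4 t 11.05
rack X range vs edge [-80.9 -31.4  -1.1] z [10.3 45.7 78.6]
(-85, 79.3) (-75, 78.7) (-65, 65.7) (-55, 59.1) (-45, 61.6) (-35, 53.6) (-25, 45.4) (-15, 37.2) (-5, 28.5)
```

View pics/w8.png

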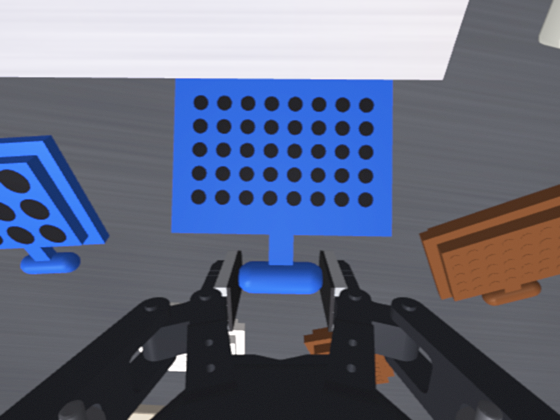

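It works: the tilt is 39° and follows the arc with little force. Continuing.

>>> send_rows(dp=[[9.5,1.4,8],[16,2.3,13],[21.5,3.1,17],[27.5,3.9,20],[33.5,4.8,23]], rot=[[0,0,0],[0,0,0],[0,0,0],[0,0,0],[0,0,0]])

```text
time: 11.72
tool_pos: [556.0, -157.3, 69.9]
tcp_rot: [160.0, 0.1, -81.5]
ft_force: [-2.3, -1.3, -1.3]
finger_gap: 41.4
```

```bash
python3 tilt.py; python3 look.py a2
```

```text
tool [ 556.  -157.3   69.9] F [-2.3 -1.3 -1.3] gap 41.4 t 11.725
rack X range vs edge [-50.6 -20.6   3.4] z [ 16.3  62.  101.7]
(-55, 102.0) (-45, 101.7) (-35, 78.4) (-25, 72.8) (-15, 62.5) (-5, 42.8) (5, 24.4) [ 556.9 -157.3   70.4] [ 1.60e+02  1.00e-01 -8.15e+01] 41.3001040661965 [-1.1 -1.1 -1.4] 11.775
```

View pics/a2.png

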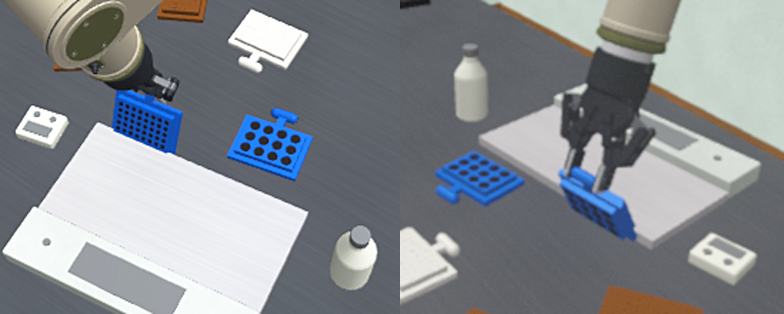

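The tilt is about 64° and the notch is at the deck edge, with the other rack and bottle untouched. On to vertical.

>>> send_rows(dp=[[8,1.1,4],[17,2.4,7.5],[25,3.6,10.5],[33.5,4.8,12.5],[42.5,6.1,14.5]], rot=[[0,0,0],[0,0,0],[0,0,0],[0,0,0],[0,0,0]])

```text
time: 12.5
tool_pos: [598.7, -151.0, 84.2]
tcp_rot: [160.0, 0.1, -81.5]
ft_force: [-1.2, -0.6, -2.5]
finger_gap: 41.5
```

```bash
python3 look.py a3; python3 tilt.py
```

```text
[ 598.7 -151.    84.2] [ 1.60e+02  1.00e-01 -8.15e+01] 41.53878969918266 [-1.2 -0.6 -2.5] 12.5
tool [ 599.2 -151.    84.4] F [-0.8  0.3 -1.3] gap 41.5 t 12.6
rack X range vs edge [-10.7   2.2   8.9] z [ 18.2  78.5 116.8]
(-15, 116.5) (-5, 116.4) (5, 79.8)
```

View pics/a3.png

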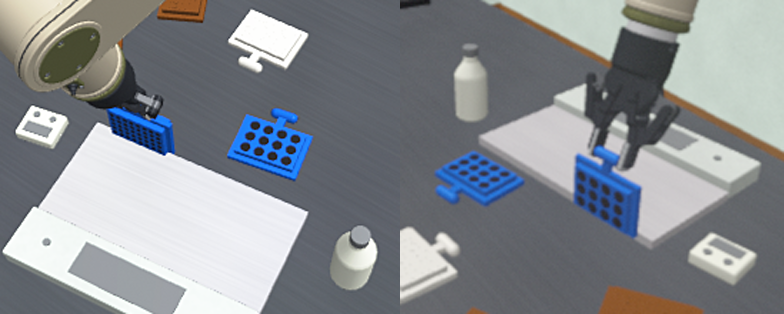

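Upright at 90°, with the notch seated on the edge and the rack centre about 46 mm high. Now I'll roll it over.

>>> send_rows(dp=[[8,1.2,0.5],[16.5,2.4,1],[27.5,4,-0.5],[37.5,5.4,-2.5],[48.5,7,-6]], rot=[[0,0,0],[0,0,0],[0,0,0],[0,0,0],[0,0,0]])

```text
time: 13.28
tool_pos: [647.6, -144.3, 78.7]
tcp_rot: [160.0, 0.1, -81.5]
ft_force: [-1.3, -0.8, -0.9]
finger_gap: 41.3
```

```bash
python3 look.py a4; python3 tilt.py
```

```text
[ 647.6 -144.3   78.7] [ 1.60e+02  1.00e-01 -8.15e+01] 41.30756101195478 [-1.3 -0.8 -0.9] 13.275
tool [ 647.9 -144.3   78.5] F [-0.1 -1.1  0.7] gap 41.3 t 13.375
rack X range vs edge [11.6 32.8 47.4] z [ 17.4  73.9 112. ]
(15, 34.2) (25, 85.1) (35, 111.3) (45, 111.7) (55, 110.8)
```

View pics/a4.png

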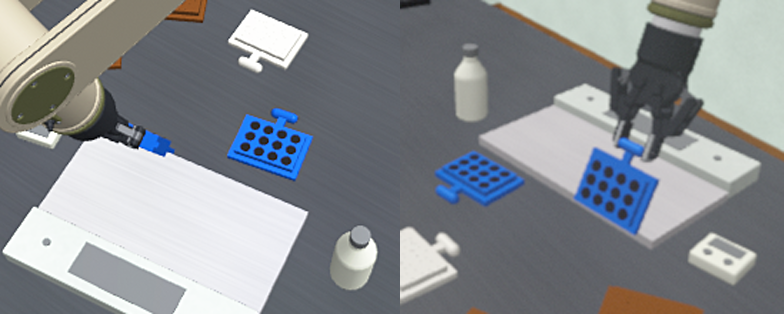

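The tilt is about 120°, hinging at the edge with little force. Lowering it on over, with the tool back to vertical.

>>> send_rows(dp=[[14,2,-6.5],[27.5,3.9,-14.5],[40,5.7,-23.5],[48.5,6.9,-31],[48.5,6.9,-31]], rot=[[0.012,-0.086,0],[0.025,-0.173,0],[0.037,-0.259,0],[0.05,-0.346,0],[0.05,-0.346,0]])

```text
time: 14.05
tool_pos: [695.2, -137.6, 48.6]
tcp_rot: [-179.9, -0.0, -81.5]
ft_force: [2.1, 0.8, 1.6]
finger_gap: 38.3
```

```bash
python3 look.py a5; python3 tilt.py
```

```text
[ 695.2 -137.6   48.6] [-179.9   -0.   -81.5] 38.28047657669818 [2.1 0.8 1.6] 14.05
tool [ 695.3 -137.5   48.4] F [1.2 0.2 2. ] gap 38.3 t 14.15
rack X range vs edge [18.2 50.9 94.5] z [ 57.2  71.2 133.3]
(15, 58.4) (25, 65.7) (35, 71.9) (45, 70.5) (55, 71.6) (65, 87.1) (75, 87.1) (95, 135.6)
```

View pics/a5.png

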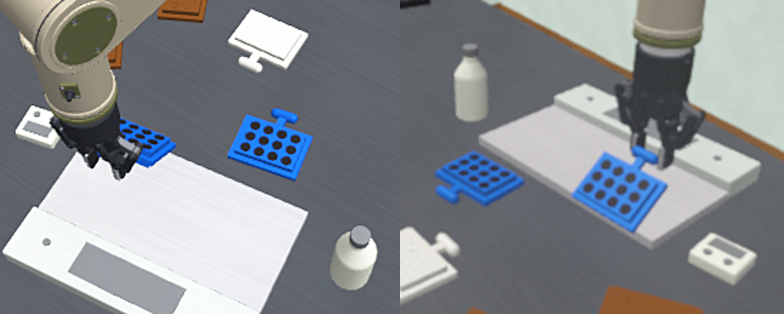

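The gap fell to 38 mm, so the bar may have slid within the pads. I'll check.

```bash
python3 tip.py w10
```

```text
[ 695.5 -137.5   48.2] [180.   -0.  -81.5] 38.046724661570885 [2.6 0.3 0.5] 14.2
finger z hist (array([237, 209, 195, 187, 176, 173, 134,  95,  24,   0,   0,   0,   0,
         0,   0,   0,   0,   0,   0,   0,   0,   0,   0]), array([-40, -37, -34, -31, -28, -25, -22, -19, -16, -13, -10,  -7,  -4,
        -1,   2,   5,   8,  11,  14,  17,  20,  23,  26,  29]))
```

View pics/w10.png

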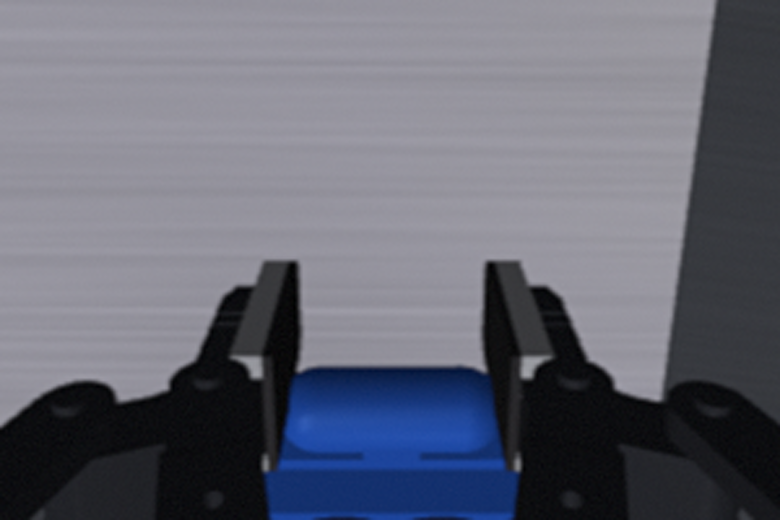

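```bash
python3 - <<'E'
from h import *
from bench import r,vision
s=r.sense();d=vision.snapshot("wrist");T=d["T_tool_cam"];P=cloud(d,T);W=cloud(d,wristT(s,d));m=blue(d)
h=cv2.cvtColor(d["pixels"],cv2.COLOR_RGB2HSV);m=((h[...,0]>100)&(h[...,0]<125)&(h[...,1]>120)&(d["depth"]>0))
n0=np.array([.9898,.1424]);E=np.array([599.8,-75.8])
for v in range(285,420,6):
    k=np.where(m[v,270:290])[0]
    if len(k): q=np.median(P[v,270:290][k],0);w=np.median(W[v,270:290][k],0);print(v,q.round(1),'X',round((w[:2]-E)@n0,1),'z',w[2].round(1))
# side camera: far view of rack
d=vision.snapshot("side");W=cloud(d);m=blue(d);n,l,st,c=cv2.connectedComponentsWithStats(cv2.morphologyEx(m,cv2.MORPH_CLOSE,np.ones((5,5))))
for i in range(1,n):
    if st[i,4]<150: continue
    q=W[(l==i)&(d["depth"]>0)];X=(q[:,:2]-E)@n0
    print(c[i].round(),[(k,np.percentile(q[(X>k)&(X<=k+10),2],[50,95]).round(0).tolist()) for k in range(-110,130,10) if ((X>k)&(X<=k+10)).sum()>10])
E
```

```text
297 [ -1.    7.7 -32.9] X 78.4 z 80.9
303 [ -1.    9.2 -35.6] X 77.2 z 83.5
309 [ -1.   11.1 -37.5] X 74.9 z 85.5
315 [ -1.   13.9 -38.3] X 72.1 z 86.3
321 [ -1.   17.7 -38. ] X 68.6 z 86.0
327 [ -1.   36.3 -20.2] X 49.8 z 68.2
333 [ -1.   42.7 -17.6] X 43.2 z 65.6
339 [ -1.   44.8 -20. ] X 41.6 z 68.0
345 [ -1.   46.5 -22.7] X 39.7 z 70.7
351 [ -0.4  55.3 -18.1] X 30.9 z 66.1
357 [-0.4 71.6 -6.3] X 14.8 z 54.3
[357. 228.] [(-20, [28.0, 40.0]), (-10, [41.0, 47.0]), (0, [49.0, 54.0]), (10, [56.0, 61.0]), (20, [63.0, 68.0]), (30, [70.0, 73.0]), (40, [68.0, 71.0]), (50, [72.0, 77.0]), (60, [83.0, 89.0]), (70, [87.0, 88.0])]
[273. 223.] [(-110, [26.0, 29.0]), (-100, [28.0, 29.0]), (-90, [28.0, 29.0]), (-80, [28.0, 29.0]), (-70, [28.0, 29.0]), (-60, [28.0, 29.0]), (-50, [27.0, 29.0])]
```

The bar slid to the rear edge of the pads. It's now at X≈72, z≈78, the tilt is about 146°, and the centre is well over the deck. I'll lower it with less forward travel so the bar works back towards the pad centre.

>>> send_rows(dp=[[4,0.6,-9],[8,1.1,-18],[11,1.6,-27],[14,2,-35],[16,2.3,-40]], rot=[[0,0,0],[0,0,0],[0,0,0],[0,0,0],[0,0,0]])

```text
time: 14.98
tool_pos: [710.8, -134.9, 6.1]
tcp_rot: [179.9, 0.0, -81.5]
ft_force: [0.4, 0.8, 0.4]
finger_gap: 34.9
```

```bash
python3 look.py a6; python3 tip.py w11
```

```text
[ 710.8 -134.9    6.1] [179.9   0.  -81.5] 34.904894258544076 [0.4 0.8 0.4] 14.975
[ 710.8 -134.8    6.2] [179.9   0.  -81.5] 35.11699204233454 [-0.3  0.3 -0.1] 15.075
finger z hist (array([221, 214, 189, 198, 171, 175, 135,  92,  30,   0, 658, 202,   0,
         0,   0,   0,   0,   0,   0,   0,   0,   0,   0]), array([-40, -37, -34, -31, -28, -25, -22, -19, -16, -13, -10,  -7,  -4,
        -1,   2,   5,   8,  11,  14,  17,  20,  23,  26,  29]))
```

View pics/a6.png

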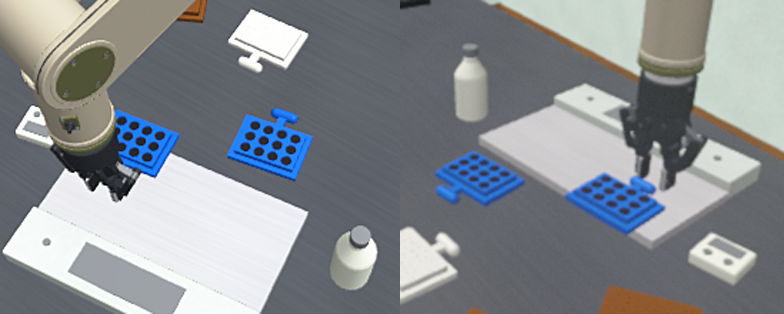

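View pics/w11.png

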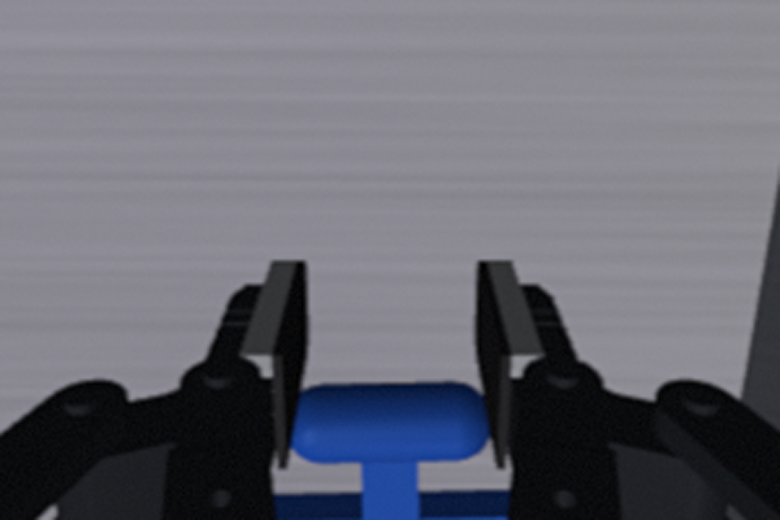

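The bar left the pads near the end (the jaw is at its 35 mm target), and the rack appears to be lying on the deck. Measuring it.

```bash
cat > fin.py <<'E'
from h import *
from bench import r,vision
n0=np.array([.9898,.1424]);E=np.array([599.8,-75.8]);y0=np.array([-.1424,.9898])
DC=E+0;  # deck centre y ref
DC=np.array([679.3,-38.9])
for nm in("side","scene"):
    d=vision.snapshot(nm);W=cloud(d);m=blue(d);n,l,st,c=cv2.connectedComponentsWithStats(cv2.morphologyEx(m,cv2.MORPH_CLOSE,np.ones((5,5))))
    for i in range(1,n):
        if not 150<st[i,4]<5000: continue
        q=W[(l==i)&(d["depth"]>0)];X=(q[:,:2]-E)@n0;Y=(q[:,:2]-DC)@y0
        R=cv2.minAreaRect(np.c_[X,Y].astype(np.float32))
        print(nm,c[i].round(),'Xrange',np.percentile(X,[1,99]).round(),'Y',np.percentile(Y,[1,99]).round(),'rect',[np.round(t,1) for t in R])
        print('   ',[(k,np.percentile(q[(X>k)&(X<=k+10),2],[50,95]).round(0).tolist()) for k in range(-120,130,10) if ((X>k)&(X<=k+10)).sum()>10])
E
python3 fin.py
```

```text
side [273. 223.] Xrange [-146.  -40.] Y [ 29. 132.] rect [array([-94.3,  81.7]), array([106. , 113.9]), np.float64(8.2)]
    [(-120, [18.0, 25.0]), (-110, [26.0, 29.0]), (-100, [28.0, 29.0]), (-90, [28.0, 30.0]), (-80, [28.0, 30.0]), (-70, [27.0, 29.0]), (-60, [28.0, 30.0]), (-50, [27.0, 29.0])]
side [354. 235.] Xrange [-28.  74.] Y [-155.  -55.] rect [array([  25.7, -101.5]), array([109.2, 109.5]), np.float64(0.7)]
    [(-30, [32.0, 36.0]), (-20, [39.0, 43.0]), (-10, [41.0, 43.0]), (0, [41.0, 43.0]), (10, [41.0, 43.0]), (20, [41.0, 43.0]), (30, [41.0, 43.0]), (40, [40.0, 42.0]), (60, [32.0, 35.0]), (70, [35.0, 37.0])]
scene [200. 220.] Xrange [-26.  54.] Y [-147.  -46.] rect [array([ 31.9, -90.2]), array([138.5, 107.2]), np.float64(13.1)]
    [(-30, [29.0, 32.0]), (-20, [38.0, 41.0]), (-10, [38.0, 41.0]), (0, [39.0, 41.0]), (10, [38.0, 41.0]), (20, [38.0, 42.0]), (30, [38.0, 41.0]), (40, [33.0, 41.0]), (50, [30.0, 33.0])]
scene [290. 221.] Xrange [-140.  -34.] Y [ 30. 138.] rect [array([-90.7,  82.3]), array([113. , 110.6]), np.float64(3.8)]
    [(-120, [16.0, 20.0]), (-110, [24.0, 27.0]), (-100, [24.0, 27.0]), (-90, [25.0, 28.0]), (-80, [24.0, 28.0]), (-70, [24.0, 27.0]), (-60, [24.0, 27.0]), (-50, [19.0, 27.0]), (-40, [14.0, 18.0])]
```

The rack is flat on the plate, with its top at about 40 mm. But its centre is only about 11–14 mm behind the front edge and needs more than 15, so I'll regrip the bar and draw it further on. The tool is about 26 mm ahead of the bar: open, move back over it, close.

>>> send_rows(dp=[[0,0,0],[0,0,0],[0,0,0],[-8,-1.1,-1],[-14,-2,-2]], rot=[[0,0,0],[0,0,0],[0,0,0],[0,0,0],[0,0,0]], jaw=60)

```text
time: 15.85
tool_pos: [696.4, -137.1, 5.0]
tcp_rot: [180.0, 0.0, -81.5]
ft_force: [0.5, 0.3, 0.1]
finger_gap: 59.7
```

>>> send_rows(dp=[[-6,-0.9,-1],[-12,-1.7,-2],[-12,-1.7,-2]], rot=[[0,0,0],[0,0,0],[0,0,0]])

```text
time: 16.23
tool_pos: [684.6, -138.8, 3.2]
tcp_rot: [180.0, 0.0, -81.5]
ft_force: [-1.1, -0.1, -0.7]
finger_gap: 60.3
```

```bash
python3 tip.py w12
```

```text
[ 684.6 -138.8    3.2] [180.    0.  -81.5] 60.25093222140394 [-1.1 -0.1 -0.7] 16.225
finger z hist (array([270, 250, 244, 230, 210, 178,  94,  25,   0, 794, 175,   0,   0,
         0,   0,   0,   0,   0,   0,   0,   0,   0,   0]), array([-40, -37, -34, -31, -28, -25, -22, -19, -16, -13, -10,  -7,  -4,
        -1,   2,   5,   8,  11,  14,  17,  20,  23,  26,  29]))
```

View pics/w12.png

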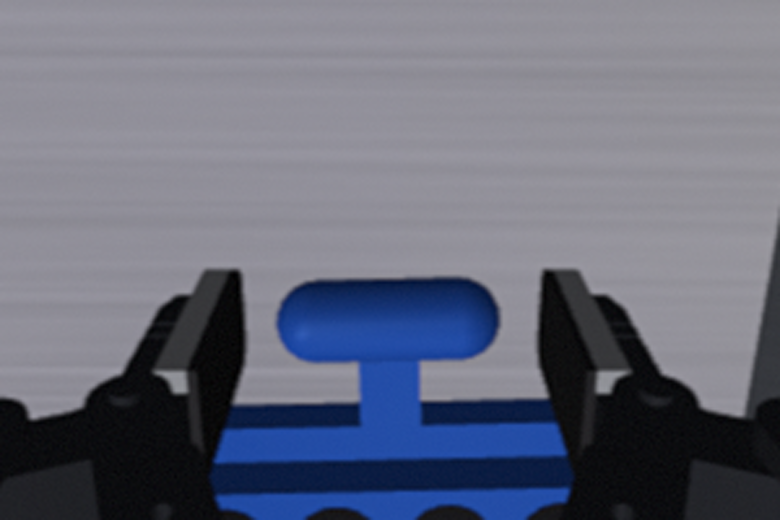

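The bar is centred between the pads. Close and draw the rack 28 mm onto the deck.

>>> send_rows(dp=[[0,0,0],[0,0,0],[0,0,0],[0,0,0]], rot=[[0,0,0],[0,0,0],[0,0,0],[0,0,0]], jaw=35, force=40)

```text
time: 16.77
tool_pos: [685.6, -138.7, 3.6]
tcp_rot: [-180.0, -0.0, -81.5]
ft_force: [0.9, 0.3, 1.6]
finger_gap: 41.1
```

>>> send_rows(dp=[[5,0.7,0],[11,1.6,0],[17,2.4,0],[23,3.3,0],[28,4,0]], rot=[[0,0,0],[0,0,0],[0,0,0],[0,0,0],[0,0,0]])

```text
time: 17.4
tool_pos: [713.6, -134.6, 3.2]
tcp_rot: [180.0, 0.0, -81.5]
ft_force: [-2.3, -0.9, 2.1]
finger_gap: 41.0
```

```bash
python3 fin.py;python3 tip.py w13
```

```text
side [273. 223.] Xrange [-146.  -40.] Y [ 29. 133.] rect [array([-92.9,  83.7]), array([109.8, 112.2]), np.float64(5.2)]
    [(-120, [18.0, 26.0]), (-110, [26.0, 29.0]), (-100, [28.0, 30.0]), (-90, [28.0, 29.0]), (-80, [28.0, 30.0]), (-70, [28.0, 30.0]), (-60, [28.0, 29.0]), (-50, [27.0, 29.0]), (-40, [18.0, 19.0])]
side [362. 231.] Xrange [  0. 101.] Y [-155.  -56.] rect [array([  52. , -102.6]), array([104.3, 107. ]), np.float64(1.0)]
    [(0, [34.0, 43.0]), (10, [42.0, 44.0]), (20, [43.0, 44.0]), (30, [42.0, 44.0]), (40, [42.0, 44.0]), (50, [42.0, 43.0]), (60, [42.0, 43.0]), (70, [40.0, 42.0]), (90, [32.0, 36.0]), (100, [35.0, 36.0])]
scene [290. 221.] Xrange [-140.  -34.] Y [ 29. 138.] rect [array([-89. ,  82.4]), array([110.5, 110.7]), np.float64(3.8)]
    [(-120, [16.0, 21.0]), (-110, [24.0, 27.0]), (-100, [24.0, 28.0]), (-90, [24.0, 27.0]), (-80, [25.0, 27.0]), (-70, [24.0, 28.0]), (-60, [24.0, 28.0]), (-50, [19.0, 27.0]), (-40, [15.0, 19.0])]
scene [198. 229.] Xrange [ 3. 92.] Y [-132.  -46.] rect [array([ 49.2, -86.3]), array([105.5,  90.2]), np.float64(8.6)]
    [(0, [31.0, 33.0]), (10, [40.0, 43.0]), (20, [39.0, 43.0]), (30, [39.0, 42.0]), (40, [38.0, 42.0]), (50, [38.0, 41.0]), (60, [35.0, 41.0]), (70, [29.0, 38.0]), (80, [27.0, 74.0])]
[ 714.1 -134.6    3.5] [-179.9   -0.   -81.5] 41.11284094639317 [0.  1.1 2.4] 17.5
finger z hist (array([243, 221, 212, 183, 163, 156, 106,  29,  13, 422, 270,   0,   0,
         0,   0,   0,   0,   0,   0,   0,   0,   0,   0]), array([-40, -37, -34, -31, -28, -25, -22, -19, -16, -13, -10,  -7,  -4,
        -1,   2,   5,   8,  11,  14,  17,  20,  23,  26,  29]))
```

The centre is now about 40 mm behind the edge. Release and withdraw upward.

>>> send_rows(dp=[[0,0,0],[0,0,0],[0,0,0],[0,0,0],[0,0,10]], rot=[[0,0,0],[0,0,0],[0,0,0],[0,0,0],[0,0,0]], jaw=70)

```text
time: 18.18
tool_pos: [712.2, -134.5, 12.4]
tcp_rot: [179.9, 0.0, -81.5]
ft_force: [1.1, 0.2, -0.5]
finger_gap: 70.0
```

>>> send_rows(dp=[[0,0,20],[0,0,45],[0,0,75],[0,0,110],[0,0,140]], rot=[[0,0,0],[0,0,0],[0,0,0],[0,0,0],[0,0,0]])

```text
time: 18.8
tool_pos: [714.0, -134.9, 157.3]
tcp_rot: [-179.8, -0.1, -81.5]
ft_force: [0.2, 0.5, -0.5]
finger_gap: 69.9
```

```bash
python3 fin.py;python3 look.py a9; python3 tilt.py w14
```

```text
side [273. 223.] Xrange [-146.  -40.] Y [ 30. 132.] rect [array([-93.9,  83.2]), array([108.5, 114. ]), np.float64(5.9)]
    [(-120, [18.0, 25.0]), (-110, [26.0, 29.0]), (-100, [28.0, 30.0]), (-90, [27.0, 29.0]), (-80, [28.0, 30.0]), (-70, [28.0, 29.0]), (-60, [28.0, 30.0]), (-50, [27.0, 29.0])]
side [362. 231.] Xrange [  1. 101.] Y [-155.  -56.] rect [array([  56.8, -102.1]), array([115. , 106.4]), np.float64(1.3)]
    [(0, [32.0, 40.0]), (10, [41.0, 43.0]), (20, [41.0, 43.0]), (30, [41.0, 43.0]), (40, [41.0, 43.0]), (50, [42.0, 43.0]), (60, [42.0, 43.0]), (70, [39.0, 43.0]), (90, [32.0, 37.0]), (100, [35.0, 37.0])]
scene [290. 221.] Xrange [-141.  -34.] Y [ 30. 139.] rect [array([-89.8,  82.2]), array([112.8, 110.8]), np.float64(3.9)]
    [(-120, [16.0, 23.0]), (-110, [24.0, 27.0]), (-100, [24.0, 27.0]), (-90, [24.0, 28.0]), (-80, [24.0, 27.0]), (-70, [24.0, 27.0]), (-60, [24.0, 28.0]), (-50, [20.0, 27.0]), (-40, [14.0, 19.0])]
scene [188. 235.] Xrange [  3. 112.] Y [-153.  -47.] rect [array([ 60.8, -99.1]), array([120.3, 114.8]), np.float64(5.8)]
    [(0, [29.0, 36.0]), (10, [38.0, 41.0]), (20, [38.0, 41.0]), (30, [38.0, 41.0]), (40, [38.0, 41.0]), (50, [38.0, 42.0]), (60, [38.0, 42.0]), (70, [32.0, 41.0]), (80, [29.0, 32.0]), (90, [29.0, 32.0]), (100, [32.0, 36.0]), (110, [31.0, 195.0])]
[ 716.4 -135.6  161.3] [-179.4   -0.2  -81.5] 69.96403749628018 [ 0.6 -0.1  1.4] 18.9
tool [ 714.2 -134.9  155.7] F [-0.7 -0.2 -0.3] gap 69.8 t 19.0
rack X range vs edge [  2.6  55.6 110.7] z [27.8 38.8 41. ]
(5, 39.3) (15, 40.6) (25, 40.7) (35, 40.6) (45, 40.6) (55, 40.6) (65, 40.6) (75, 40.3) (85, 31.5) (95, 33.0) (105, 35.3) (115, 32.6)
```

View pics/a9.png

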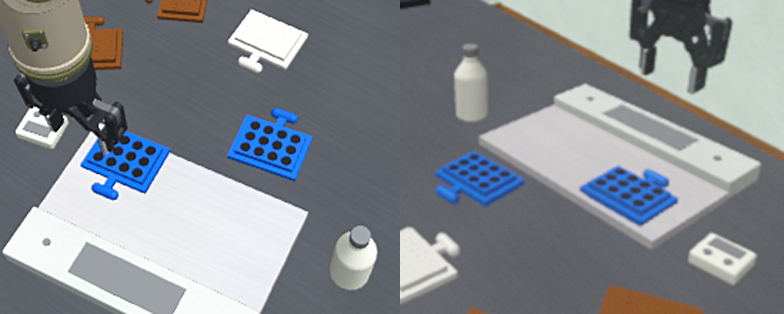

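View pics/w14.png

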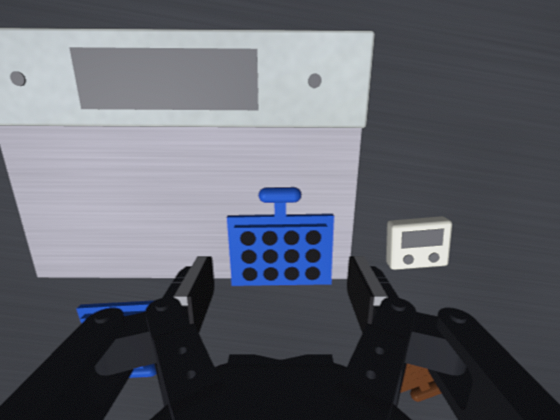

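The rack lies flat with its top at 40.6 mm all along, so its centre is about 27 mm up. It is about 42 mm behind the edge with y about −101 mm, the large holes are up, and the gripper is clear. The other rack and the bottle have not moved.

```bash
python3 -c "
from bench import job;print(job.hand_in())"
```

```text
the job is handed in; nothing more can be done
None
```

The rack with the many small holes now lies flat on the deck with its 12 large holes up, and I've handed the job in after about 19 s. No verdict was reported.

I pinched the T-handle bar, pushed the rack square against the deck's front edge and levered it over that edge. Then I drew it further onto the plate, released it and withdrew.

**Last checks:**
- **Height:** the rack's top face is level at about 40.6 mm, which puts its centre about 27 mm above the bench. On the roll its centre peaked at roughly 60 mm by my geometry, against the 95 mm limit.
- **Position:** its centre is about 42 mm behind the front edge (deck x about −43 mm, y about −101 mm).
- **Surroundings:** the other rack measured within 1–2 mm of where it stood earlier in the job. The bottle stood in the same place in the pictures. The gripper was well clear with the force near zero.

**What disagreed or went wrong along the way:**
- **Fingertips:** they sit about 16–18 mm behind the reported TCP, not 14 mm ahead as stated. My first close missed the bar because of this. I corrected for it using the wrist camera's depth.
- **Swing:** the rack did not swing freely in the pinch, even at 20 N. I pitched the tool 20° and used the contact with the edge to turn it.
- **Slip:** near the end the bar slid out of the pads, and the rack settled the last part onto the deck by itself. It first lay only about 11–14 mm behind the edge, which is too little, so I regripped it and pulled it about 28 mm further on.

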